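# Vent the oil tank and hold its filler cap off, whichever hand its thread is

### The job

Open the green oil tank on the bench: first vent it by turning its black release knob clockwise until it clicks past its detent, and only then unscrew the red filler cap. Nobody knows whether the cap's thread is right- or left-handed, so try loosening it both ways, turn it the way that gives, and lift it off. Finish while still holding the cap in the gripper, level and straight above its neck, at least 5 cm up, and leave the bottle, spanner and tin alone.

Things in the scene. Friction and masses are not known exactly. Their poses are not given: they have to be found in the camera images.
- tank: Green steel oil tank, fixed, upright, yaw up to 0.4 rad; origin at the centre of its underside on the bench. Grey lid 220 (own x) x 320 (own y) mm, its top 110 mm above the bench. On the lid: red filler cap at own (-30, 85) mm, black release knob at own (-30, -85) mm, fixed black breather dome (68 mm across, 34 high) at own (65, 0) mm, not part of the job.
- filler_neck (a point): Centre of the filler neck at lid-top height (the cap's origin while it is on; neck 20 mm high inside the cap). Thread: coarse lugs, almost no friction, either hand, hidden, changes from run to run. Wrong way: hard stop within 0.1 rad. Right way: turns freely; from 0.87 rad to a hard stop at 1.15 rad the cap lifts straight off (aim at 1.0). Before that it lifts 1 to 3 mm and holds fast.
- cap: Red filler cap, loose, 84 to 168 g; origin at the centre of its underside, own z up. Round skirt 64 mm across, 26 mm high; on it stands a straight grip bar, 16 mm wide (own y), 52 mm long (own x), from 26 to 56 mm above the origin: pinch it across its width from above. At the start the bar lies along the tank's own x. See filler_neck for its thread.
- release_knob (a joint): Turn of the black release knob, rad, growing clockwise seen from above. 0 = shut (it starts at 0 to 0.05); a sprung detent resists with up to about 0.15 N m and pushes back to 0 below 0.5 rad; past 0.5 it snaps on and rests at about 1.0 = vented; hard stop at 1.15.
- release_knob_grip (a point): On the knob's upright axis at the height to grip, 37 mm above the lid. Knob: disc 44 mm across (top 14 mm above the lid) with a grip bar 14 mm wide (own y), 42 mm long (own x), top 44 mm above the lid; white pointer line at the bar's -x end. Axes turn with the knob; at joint 0 they are the tank's. Red mark on the lid: shut, green: vented.
- oil_bottle: White bottle with a yellow cap, 60 mm across, 150 mm high, standing loose on the bench at the tank's +y side; origin at the centre of its underside. Bystander.
- spanner: Steel spanner 180 mm long lying loose on the bench between robot and tank; origin on its underside. Bystander.
- grease_tin: Blue tin 70 mm across, 70 mm high, standing loose on the bench at the tank's -y side; origin at the centre of its underside. Bystander.
There are look-alikes about, which are no part of the job. Of the things that look like the cap, the largest one is meant.

How it is judged:
By the outcome, as a careful person would: the job done as asked, in the order asked, and still so for the second after the job is handed in, while the arm keeps its last pose, push and grip.
It also fails if it takes over 51 s, if anything falls off the work surface, if the arm or the gripper's body presses on something with over 40 N, if the wrist force passes 120 N, or if a joint passes its speed limit or range.

### The arm

A 6-joint arm with a two-finger parallel gripper is mounted at the origin on the work surface. World frame = base frame: x ahead of the robot, y to its left, z up, the work surface at z = 0. Lengths are in mm, angles in degrees, forces in N, time in s.
With the tool pointing down it reaches from about 300 to 850 mm from the base axis. Payload 4.2 kg.
Tool frame: the origin (TCP) lies at the very end of the fingers, on their centre line; the grasp point (between the pads) lies 19 mm behind it; z points along the fingers, y is the direction in which the jaws open and shut (so a half turn about z gives the same grasp; the last joint's range is limited). The gripper opens to 91 mm and grips with 3 to 60 N. Pads are 32 mm wide; open, the fingers measure 118 mm over their backs; the gripper's body (76 mm by 178 mm) begins 60 mm behind the grasp point.
Start: joints at [70.417, 18.312, 89.639, -0, 72.044, -1.146], TCP at [181.861, 545.5, 213.976] pointing down, gripper open.
Joint ranges: [-177.97, 177.97], [-48.28, 115.42], [12.27, 149.76], [-77.06, 257.06], [2.81, 150.46], [-146.56, 146.56]. Speed limits (degrees/s): [147.25, 147.25, 180, 180, 180, 180].

### API

Orientations are given as [roll, pitch, yaw] about the fixed x, y, z axes, in that order (R = Rz(yaw) Ry(pitch) Rx(roll)).
In Python, from workcell import * gives the robot as it stands. The module is installed in compiled form; this text tells all that it offers.
- The arm moves only by the tool servo_tool, never from a script. Its argument "plan" is a list that holds one entry, the list of rows, each a list of 7 numbers: the shift along the tool's x, y, z in mm, then the turn, a rotation vector about the tool's x, y, z in rad, then the opening, from 0 (shut) to 1 (fully open). A call has 1 to 20 rows; each row is the pose to reach, as a shift and turn from the pose commanded when the call began, along the tool's axes at that moment; what a row does not reach only later rows make up. A row lasts 1/10 s, in which the tool goes at most 50 mm and 8.59 degrees, less where a joint would pass 70% of its speed; a pose out of reach is approached as far as the arm can. A call with a gripper value outside its range is refused whole. The fingers move at their own pace and stop on an object; "squeeze" is the grip in N (left out, the last holds). Time passes only in rows, so rows that repeat a pose let the fingers close. It gives the time, the measured TCP pose, the force and the opening at its end, in the units of the state.
- state(): the state, without advancing time (a new reading comes with each control period).
- grab_frame(name): name is "side" or "top"; returns a dict with "color" (480x640x3 uint8, red, green, blue), "range_z" (480x640 float32, mm along the optical axis (not along the pixel's ray), 0 where there is no reading), "fx", "fy", "cx", "cy" (pixels), "rvec" (rotation vector, rad) and "tvec" (3), from world to camera coordinates, as OpenCV has them. Camera axes: x right, y down, z forward; pixel columns grow to the right and rows downward; lengths in mm; the calibration is good to about 2 mm. A picture is of the moment at which its call begins.
- job_done(): hands the job in, once; it reports no verdict.
The state is a dict: "time_s": time; "qpos": joint angles; "qvel": joint speeds; "effort": joint torques, N m; "ee_pos": TCP position; "ee_rot": TCP orientation; "force": force on the tool from outside, world axes, zero at the start; "torque": the same for the moment, N m; "gripper_width": finger opening in mm.
Only numpy, scipy, OpenCV 4.12 (cv2) and the standard library are available. Lean on these libraries where they do the work, as an engineer would, in place of code of your own. Each camera call takes 0.05 s, during which the arm holds its last target.

## Working session

There is one attempt and no reset: what is moved stays moved. The work goes in short steps, Python scripts to look and compute and a tool call to move; the robot and the scene stay as the last step left them, time stands still between calls to the robot, and variables do not carry over. Pictures are saved under pics/ and viewed, and the job is handed in when it is done.

Besides the shell and the picture viewer there is one more tool, called after "Request:" as name(argument=value, ...), one argument or row to a line, values as JSON. servo_tool: Moves the arm, as the interface text tells. Its arguments: {"type":"object","properties":{"plan":{"type":"array"},"squeeze":{"type":"number"}},"required":["plan"]}

```bash
mkdir -p pics
python3 - <<'E'
from workcell import *
import cv2,pickle
s=state();print(s)
for n in("top","side"):
    f=grab_frame(n);pickle.dump(f,open(f"{n}0.pkl","wb"))
    cv2.imwrite(f"pics/{n}0.png",f["color"][:,:,::-1]);print(n,f["fx"],f["cx"],f["cy"],f["rvec"],f["tvec"])
E
```

```text
{'time_s': 0.0, 'qpos': array([ 7.04182633e+01,  1.83497736e+01,  8.97077146e+01, -2.44158003e-03,
        7.20447418e+01, -1.14611947e+00]), 'qvel': array([ 0.03674568, -0.04400655, -0.00780696, -0.0476752 , -0.03492614,
       -0.08905504]), 'effort': array([-5.16793280e-04, -4.12467170e+01, -2.31979591e+01,  7.27270078e-02,
        4.54407837e-02, -1.42550307e-04]), 'ee_pos': array([181.67530133, 544.99087198, 213.13015235]), 'ee_rot': array([-1.79897744e+02,  2.76030942e-04,  1.61565138e+02]), 'force': array([ 0.09722067,  0.15614145, -0.03332036]), 'torque': array([0.03765433, 0.01687176, 0.03722353]), 'gripper_width': 91.4121880653996}
top 598.8796088307025 323.39480345439256 228.91703176427686 [ 2.06424804 -2.15748119  0.23180131] [  47.25587432  591.33354149 1075.21487019]
side 477.2200039056182 324.9373264181532 239.1688208567077 [ 2.00682874 -0.6379053   0.36865502] [-453.35863832  290.76088278  578.18229816]
```

View pics/top0.png

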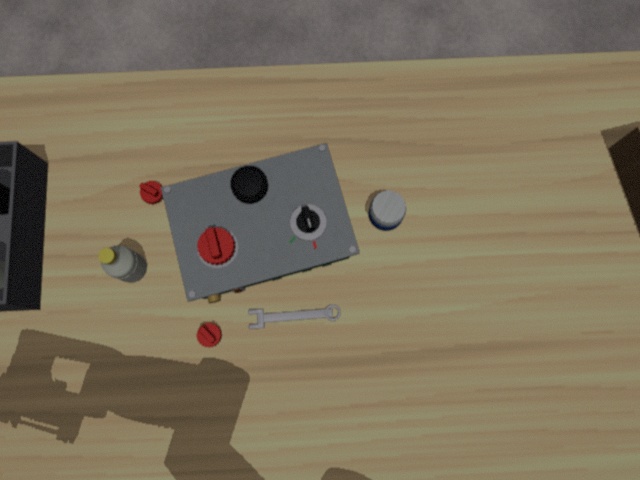

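View pics/side0.png

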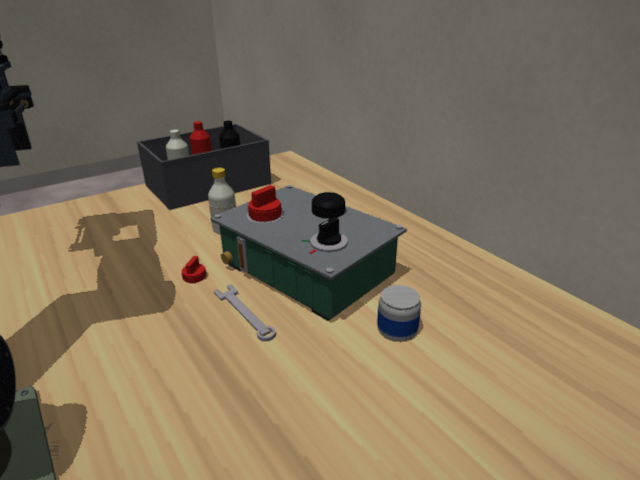

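Top view: three red cap-like things, at (216,246) on the lid (the largest), and small ones at (151,192) and (209,335) on the bench. The knob is at (307,220) and the dome at (249,184). I'll measure the lid, cap and knob, and enlarge a crop.

```bash
cat > h.py <<'E'
import numpy as np,cv2,pickle
def cam(f):
    R=cv2.Rodrigues(np.array(f["rvec"],float))[0];t=np.array(f["tvec"],float).ravel();return R,t
def cloud(f):
    R,t=cam(f);z=f["range_z"].astype(float);v,u=np.mgrid[:480,:640]
    P=np.stack([(u-f["cx"])/f["fx"]*z,(v-f["cy"])/f["fy"]*z,z],-1)
    W=(P-t)@R; W[z<=0]=np.nan; return W
def ray(f,u,v,h):
    R,t=cam(f);d=R.T@np.array([(u-f["cx"])/f["fx"],(v-f["cy"])/f["fy"],1.]);c=-R.T@t
    return c+d*(h-c[2])/d[2]
def proj(f,P):
    R,t=cam(f);q=R@np.array(P,float)+t;return np.array([q[0]/q[2]*f["fx"]+f["cx"],q[1]/q[2]*f["fy"]+f["cy"]])
def red(f):
    c=f["color"].astype(int);return (c[...,0]>90)&(c[...,1]<60)&(c[...,2]<70)
E
python3 - <<'E'
from h import *
f=pickle.load(open("top0.pkl","rb"));W=cloud(f)
c=f["color"].astype(int)
m=(abs(W[...,2]-110)<9)&(np.ptp(c,axis=2)<35)
m=m.astype(np.uint8);m=cv2.morphologyEx(m,cv2.MORPH_CLOSE,np.ones((5,5)))
cs,_=cv2.findContours(m,0,2);k=max(cs,key=cv2.contourArea)
print("lidz",np.nanmedian(W[m>0][:,2]),cv2.contourArea(k))
bx=cv2.boxPoints(cv2.minAreaRect(k));print(bx)
C=np.array([ray(f,*p,110) for p in bx]);print(C.round(1))
print("sides",np.linalg.norm(np.roll(C,-1,0)-C,axis=1),"centre",C.mean(0))
e=[C[1]-C[0],C[2]-C[1]];L=max(e,key=np.linalg.norm);yaw=np.arctan2(L[1],L[0])-np.pi/2;yaw=(yaw+np.pi/2)%np.pi-np.pi/2;print("yaw",np.degrees(yaw))
o=C.mean(0)[:2];R2=np.array([[np.cos(yaw),-np.sin(yaw)],[np.sin(yaw),np.cos(yaw)]])
print("pred cap",o+R2@[-30,85],"knob",o+R2@[-30,-85],"dome",o+R2@[65,0])
r=red(f)
n,l,st,ce=cv2.connectedComponentsWithStats(r.astype(np.uint8))
for i in range(1,n):
    if st[i,4]>80: print(ce[i],st[i,4],np.nanpercentile(W[l==i][:,2],[5,50,95]))
for nm,lo,hi,ctr in(("capbar",155,180,o+R2@[-30,85]),("capskirt",128,146,o+R2@[-30,85]),("knob",145,162,o+R2@[-30,-85])):
    mm=(W[...,2]>lo)&(W[...,2]<hi)&(np.hypot(W[...,0]-ctr[0],W[...,1]-ctr[1])<50)
    if nm!="knob": mm&=r
    v,u=np.nonzero(mm);pts=np.stack([u,v],1).astype(np.float32)
    ra=cv2.minAreaRect(pts);h=np.median(W[mm][:,2])
    b=np.array([ray(f,*p,h) for p in cv2.boxPoints(ra)]);e=b[1]-b[0],b[2]-b[1];L=max(e,key=np.linalg.norm)
    print(nm,len(v),"z",h,"ctr",b.mean(0).round(1),[np.linalg.norm(x).round(1) for x in e],"axis deg",np.degrees(np.arctan2(L[1],L[0])))
im=f["color"][110:320,90:420,::-1];cv2.imwrite("pics/crop0.png",cv2.resize(im,None,fx=2.4,fy=2.4,interpolation=2))
E
```

```text
lidz 110.91058063429857 20273.0
[[156.58461 187.47691]
 [329.11536 140.42308]
 [360.10767 254.06154]
 [187.5769  301.11536]]
[[674.6 326.2 110. ]
 [752.4   3.3 110. ]
 [533.4 -42.6 110. ]
 [462.4 268.2 110. ]]
sides [332.11003534 223.76880503 318.73646557 220.00538747] centre [605.72223262 138.77092864 110.        ]
yaw 13.553170448816811
pred cap [556.63809882 214.37349348] knob [596.47719455  49.1075065 ] dome [668.91216882 154.00352407]
[150.27173913 191.30434783] 368 [14.49674682 20.46206067 42.24745099]
[215.05931322 244.80853278] 961 [133.29158592 137.58804775 168.21700315]
[208.73429952 334.52657005] 414 [15.58290363 20.37931791 42.18584961]
capbar 255 z 166.46123463247073 ctr [556.7 214.4 166.5] [np.float64(14.9), np.float64(51.8)] axis deg -166.72124082195424
capskirt 690 z 136.7684020754183 ctr [555.1 212.9 136.8] [np.float64(63.6), np.float64(62.7)] axis deg -69.07972192159657
knob 185 z 154.55520522208215 ctr [595.7  49.2 154.6] [np.float64(14.1), np.float64(42.4)] axis deg -168.63430992380742
```

View pics/crop0.png

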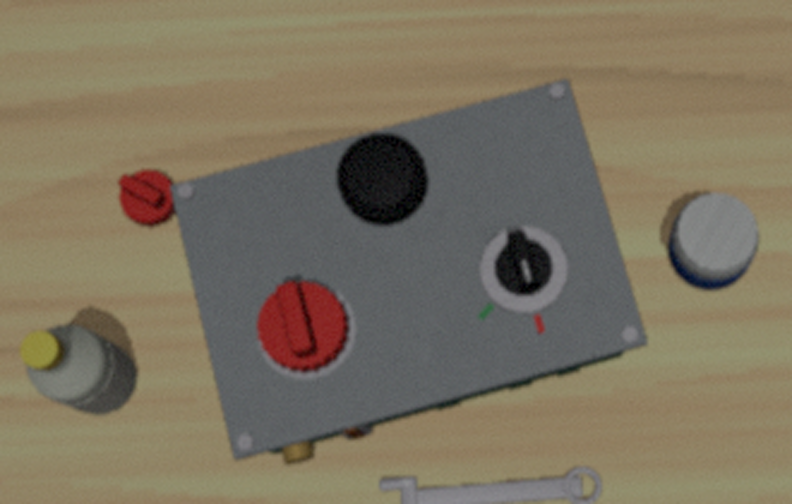

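The crop confirms that the big red cap on the lid is the one meant: 64 mm skirt, 52x15 mm bar at z≈166. The two bench ones are clearly smaller. The measured bars match the lid-frame predictions within 1 mm: cap (556.7, 214.4), knob (595.7, 49.2), yaw ≈13.3°. Next I compute the approach to the knob.

```bash
cat > d.py <<'E'
import sys,numpy as np
from scipy.spatial.transform import Rotation as Ro
from workcell import *
# target x y z yaw(tool, deg) -> shift in tool axes + turn
def go(x,y,z,yaw):
    s=state();A=Ro.from_euler("xyz",s["ee_rot"],degrees=True);B=Ro.from_euler("xyz",[180,0,yaw],degrees=True)
    print("t",round(s["time_s"],2),"pos",s["ee_pos"].round(1),"rot",s["ee_rot"].round(2),"F",s["force"].round(1),"T",s["torque"].round(3),"w",round(s["gripper_width"],1),"q",s["qpos"].round(1))
    print("shift",A.inv().apply(np.array([x,y,z])-s["ee_pos"]).round(1),"turn",(A.inv()*B).as_rotvec().round(4))
if __name__=="__main__": go(*map(float,sys.argv[1:]))
E
python3 d.py 595.7 49.2 215 191.4
```

```text
t 0.1 pos [181.7 545.1 213.2] rot [-179.91   -0.    161.56] F [ 0.3  0.1 -0.6] T [0.018 0.044 0.055] w 91.4 q [70.4 18.3 89.7 -0.  72.  -1.1]
shift [-549.6 -339.5   -1.3] turn [-1.500e-03 -4.000e-04 -5.208e-01]
```

Request:
servo_tool(
  plan=[
    [[-20, -12, -1, 0, 0, -0.02, 1], [-60, -37, -1, 0, 0, -0.06, 1], [-100, -62, -1, 0, 0, -0.1, 1], [-140, -87, -1, 0, 0, -0.14, 1], [-180, -111, -1, 0, 0, -0.18, 1], [-220, -136, -1, 0, 0, -0.22, 1], [-260, -161, -1, 0, 0, -0.26, 1], [-300, -185, -1, 0, 0, -0.3, 1], [-340, -210, -1, 0, 0, -0.34, 1], [-380, -235, -1, 0, 0, -0.38, 1], [-420, -259, -1, 0, 0, -0.42, 1], [-460, -284, -1, 0, 0, -0.46, 1], [-500, -309, -1, 0, 0, -0.5, 1], [-530, -327, -1, 0, 0, -0.52, 1], [-544, -336, -1, 0, 0, -0.52, 0.6], [-550, -340, -1, 0, 0, -0.52, 0.6], [-550, -340, -1, 0, 0, -0.52, 0.6], [-550, -340, -1, 0, 0, -0.52, 0.6]],
  ],
  squeeze=25,
)

```text
time_s: 1.9
ee_pos: [595.2, 50.2, 214.9]
ee_rot: [180.0, -0.0, -168.6]
force: [-0.2, -1.0, 1.0]
gripper_width: 62.3
```

```bash
python3 d.py 595.7 49.2 128 191.4
python3 - <<'E'
from workcell import *
import cv2,pickle
for n in("top","side"):
    f=grab_frame(n);pickle.dump(f,open(f"{n}1.pkl","wb"))
    cv2.imwrite(f"pics/{n}1.png",f["color"][:,:,::-1])
E
```

```text
t 1.9 pos [595.2  50.2 214.9] rot [ 1.7995e+02 -4.0000e-02 -1.6859e+02] F [-0.2 -1.   1. ] T [0.046 0.029 0.011] w 62.3 q [  3.7  20.3  86.5   0.   73.2 -97.7]
shift [-0.4 -1.1 86.9] turn [ 0.0008 -0.0007  0.0002]
```

View pics/side1.png

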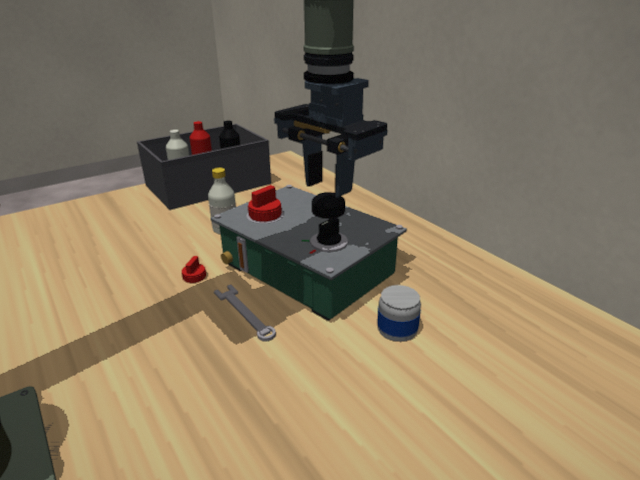

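The side view shows the fingers straddling the region above the knob (330,230), with both well clear of the cap and dome. I descend to 128 mm.

Request:
servo_tool(
  plan=[
    [[0, 0, 15, 0, 0, 0, 0.6], [0, -0.5, 35, 0, 0, 0, 0.6], [0, -0.5, 55, 0, 0, 0, 0.6], [0, -0.5, 70, 0, 0, 0, 0.6], [0, -0.5, 80, 0, 0, 0, 0.6], [0, -0.5, 86, 0, 0, 0, 0.6], [0, -0.5, 86, 0, 0, 0, 0.6], [0, -0.5, 86, 0, 0, 0, 0.6]],
  ],
)

```text
time_s: 2.8
ee_pos: [596.6, 48.7, 129.6]
ee_rot: [-180.0, 0.1, -168.6]
force: [-0.2, -0.1, 0.7]
gripper_width: 54.7
```

```bash
python3 d.py 595.7 49.2 128 191.4
python3 - <<'E'
from workcell import *
import cv2,pickle
for n in("side",):
    f=grab_frame(n)
    cv2.imwrite(f"pics/{n}2.png",cv2.resize(f["color"][120:300,200:440,::-1],None,fx=3,fy=3))
E
```

```text
t 2.8 pos [596.6  48.7 129.6] rot [-1.8000e+02  7.0000e-02 -1.6863e+02] F [-0.2 -0.1  0.7] T [ 0.072  0.068 -0.021] w 54.7 q [  3.6  24.   93.7   0.   62.3 -97.8]
shift [0.8 0.6 1.6] turn [-0.0001  0.0013 -0.0005]
```

View pics/side2.png

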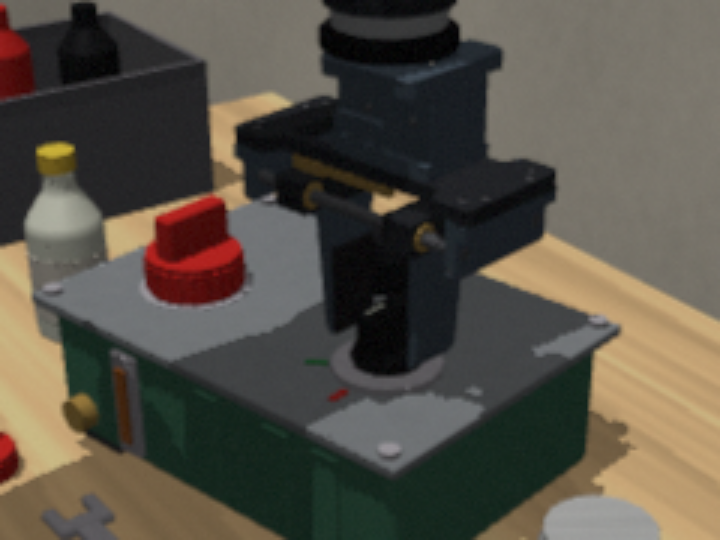

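The knob's bar stands between the fingers. I close on it.

Request:
servo_tool(
  plan=[
    [[0, 0.3, 1, 0, 0, 0, 0.3], [0, 0.3, 1, 0, 0, 0, 0.1], [0, 0.3, 1, 0, 0, 0, 0], [0, 0.3, 1, 0, 0, 0, 0], [0, 0.3, 1, 0, 0, 0, 0], [0, 0.3, 1, 0, 0, 0, 0], [0, 0.3, 1, 0, 0, 0, 0], [0, 0.3, 1, 0, 0, 0, 0]],
  ],
  squeeze=30,
)

```text
time_s: 3.65
ee_pos: [596.1, 49.6, 128.0]
ee_rot: [179.9, 0.0, -168.7]
force: [-0.5, 4.2, -0.0]
gripper_width: 13.6
```

```bash
python3 d.py 595.7 49.2 128 191.4
```

```text
t 3.65 pos [596.1  49.6 128. ] rot [ 1.7992e+02  2.0000e-02 -1.6865e+02] F [-0.5  4.2 -0. ] T [0.832 0.104 0.035] w 13.6 q [  3.6  24.   93.8   0.1  62.1 -97.8]
shift [ 0.5 -0.3  0. ] turn [ 0.0014  0.0003 -0.0009]
```

Request:
servo_tool(
  plan=[
    [[0, 0, 0, 0, 0, 0.05, 0], [0, 0, 0, 0, 0, 0.12, 0], [0, 0, 0, 0, 0, 0.19, 0], [0, 0, 0, 0, 0, 0.26, 0], [0, 0, 0, 0, 0, 0.33, 0], [0, 0, 0, 0, 0, 0.4, 0], [0, 0, 0, 0, 0, 0.47, 0], [0, 0, 0, 0, 0, 0.54, 0], [0, 0, 0, 0, 0, 0.61, 0], [0, 0, 0, 0, 0, 0.68, 0], [0, 0, 0, 0, 0, 0.75, 0], [0, 0, 0, 0, 0, 0.82, 0], [0, 0, 0, 0, 0, 0.89, 0], [0, 0, 0, 0, 0, 0.95, 0], [0, 0, 0, 0, 0, 0.98, 0], [0, 0, 0, 0, 0, 0.98, 0], [0, 0, 0, 0, 0, 0.98, 0]],
  ],
)

```text
time_s: 5.35
ee_pos: [596.0, 49.3, 128.0]
ee_rot: [180.0, -0.0, 135.2]
force: [-1.5, 5.4, 0.8]
gripper_width: 13.8
```

```bash
python3 d.py 595.7 49.2 128 135.2
```

```text
t 5.35 pos [596.   49.3 128. ] rot [ 1.7996e+02 -5.0000e-02  1.3524e+02] F [-1.5  5.4  0.8] T [ 0.835  0.176 -0.036] w 13.8 q [  3.6  24.   93.8   0.1  62.1 -41.7]
shift [ 0.2 -0.3 -0. ] turn [ 0.0006 -0.0008  0.0008]
```

Request:
servo_tool(
  plan=[
    [[0, 0, 0, 0, 0, 0, 0.55], [0, 0, 0, 0, 0, 0, 0.55], [0, 0, 0, 0, 0, 0, 0.55], [0, 0, 0, 0, 0, 0, 0.55], [0, 0, 0, 0, 0, 0, 0.55], [0, 0, -10, 0, 0, 0, 0.55], [0, 0, -30, 0, 0, 0, 0.55], [0, 0, -55, 0, 0, 0, 0.55], [0, 0, -80, 0, 0, 0, 0.55], [0, 0, -95, 0, 0, 0, 0.55], [0, 0, -100, 0, 0, 0, 0.6], [0, 0, -100, 0, 0, 0, 0.6]],
  ],
)

```text
time_s: 6.55
ee_pos: [596.4, 48.8, 228.9]
ee_rot: [179.9, 0.1, 135.2]
force: [0.4, 0.9, -0.9]
gripper_width: 54.7
```

```bash
python3 d.py 556.7 214.4 228 193.4
python3 - <<'E'
from workcell import *
import cv2,pickle
f=grab_frame("side")
cv2.imwrite(f"pics/side3.png",cv2.resize(f["color"][120:300,200:440,::-1],None,fx=3,fy=3))
E
```

```text
t 6.55 pos [596.4  48.8 228.9] rot [1.7992e+02 7.0000e-02 1.3521e+02] F [ 0.4  0.9 -0.9] T [-0.064 -0.015 -0.014] w 54.7 q [  3.6  19.9  85.1  -0.   74.9 -41.6]
shift [144.9  89.5   0.9] turn [ 7.0000e-04  1.9000e-03 -1.0157e+00]
```

View pics/side3.png

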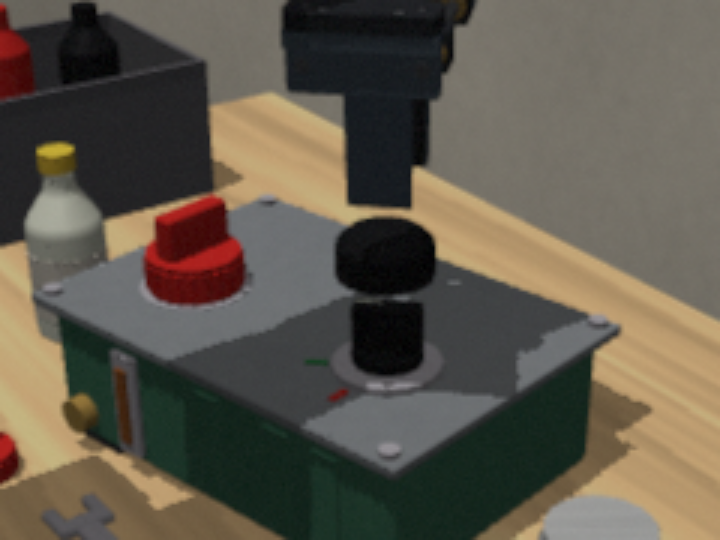

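The knob's bar has turned and stays turned, now broadside to the camera at (387,330). On to the cap.

Request:
servo_tool(
  plan=[
    [[10, 6, 0, 0, 0, -0.1, 0.55], [30, 18, 0, 0, 0, -0.24, 0.55], [55, 34, 0, 0, 0, -0.38, 0.55], [80, 49, 0, 0, 0, -0.52, 0.55], [105, 65, 0, 0, 0, -0.66, 0.55], [125, 77, 0, 0, 0, -0.8, 0.55], [138, 85, 0, 0, 0, -0.92, 0.55], [145, 89.5, 0, 0, 0, -1.015, 0.55], [145, 89.5, 0, 0, 0, -1.015, 0.55], [145, 89.5, 0, 0, 0, -1.015, 0.55]],
  ],
)

```text
time_s: 7.6
ee_pos: [555.9, 214.1, 227.0]
ee_rot: [-180.0, -0.1, -166.7]
force: [-0.8, -0.2, 0.3]
gripper_width: 50.1
```

```bash
python3 d.py 556.7 214.4 139 193.3
python3 - <<'E'
from workcell import *
import cv2,pickle
from h import *
f=grab_frame("top");pickle.dump(f,open("top4.pkl","wb"))
cv2.imwrite(f"pics/top4.png",cv2.resize(f["color"][130:310,140:400,::-1],None,fx=3,fy=3,interpolation=2))
W=cloud(f);mm=(W[...,2]>145)&(W[...,2]<162)&(np.hypot(W[...,0]-595.7,W[...,1]-49.2)<40)
v,u=np.nonzero(mm);b=np.array([ray(f,*p,154) for p in cv2.boxPoints(cv2.minAreaRect(np.stack([u,v],1).astype(np.float32)))])
e=b[1]-b[0],b[2]-b[1];L=max(e,key=np.linalg.norm);print(len(v),b.mean(0),[np.linalg.norm(x) for x in e],np.degrees(np.arctan2(L[1],L[0])))
E
```

```text
t 7.6 pos [555.9 214.1 227. ] rot [-1.7997e+02 -1.0000e-01 -1.6674e+02] F [-0.8 -0.2  0.3] T [ 0.048 -0.025  0.021] w 50.1 q [ 20.   19.8  85.5  -0.   74.8 -83.3]
shift [-1.   0.1 88. ] turn [-0.0005 -0.0018 -0.0006]
197 [595.92653571  48.97324555 154.        ] [np.float64(41.75825374462544), np.float64(14.963282481648164)] -44.388585558340395
```

View pics/top4.png

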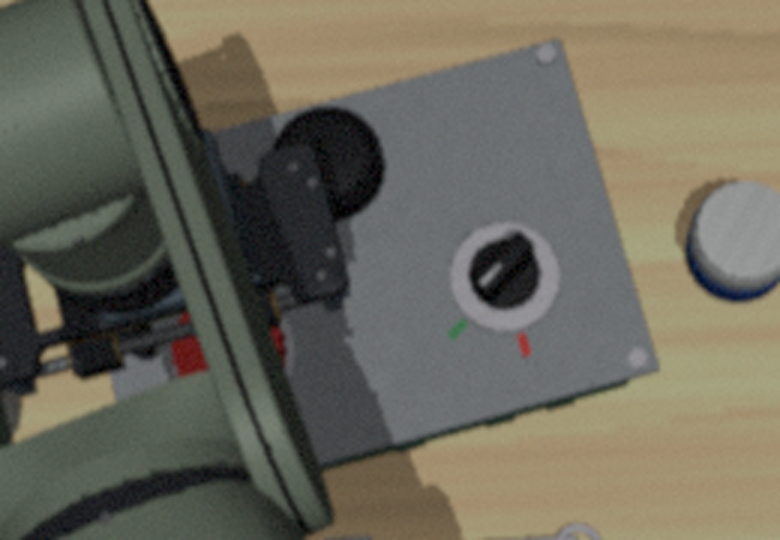

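The pointer is at the green mark, and the knob reads 1.0 rad (vented). Now I descend onto the cap.

Request:
servo_tool(
  plan=[
    [[-0.5, 0, 15, 0, 0, 0, 0.55], [-0.5, 0, 35, 0, 0, 0, 0.55], [-0.5, 0, 55, 0, 0, 0, 0.55], [-0.5, 0, 70, 0, 0, 0, 0.55], [-0.5, 0, 82, 0, 0, 0, 0.55], [-0.5, 0, 88, 0, 0, 0, 0.55], [-0.5, 0, 88, 0, 0, 0, 0.55], [-0.5, 0, 88, 0, 0, 0, 0.55]],
  ],
)

```text
time_s: 8.45
ee_pos: [557.3, 214.6, 140.6]
ee_rot: [180.0, 0.1, -166.7]
force: [-0.6, 0.6, 0.1]
gripper_width: 50.0
```

```bash
python3 d.py 556.7 214.4 139 193.3
python3 - <<'E'
from workcell import *
import cv2,pickle
f=grab_frame("side")
cv2.imwrite(f"pics/side5.png",cv2.resize(f["color"][100:280,180:420,::-1],None,fx=3,fy=3))
E
```

```text
t 8.45 pos [557.3 214.6 140.6] rot [ 1.7999e+02  7.0000e-02 -1.6666e+02] F [-0.6  0.6  0.1] T [0.047 0.008 0.004] w 50.0 q [ 20.   23.3  93.    0.   63.6 -83.4]
shift [ 0.6 -0.1  1.6] turn [0.0001 0.0012 0.0006]
```

View pics/side5.png

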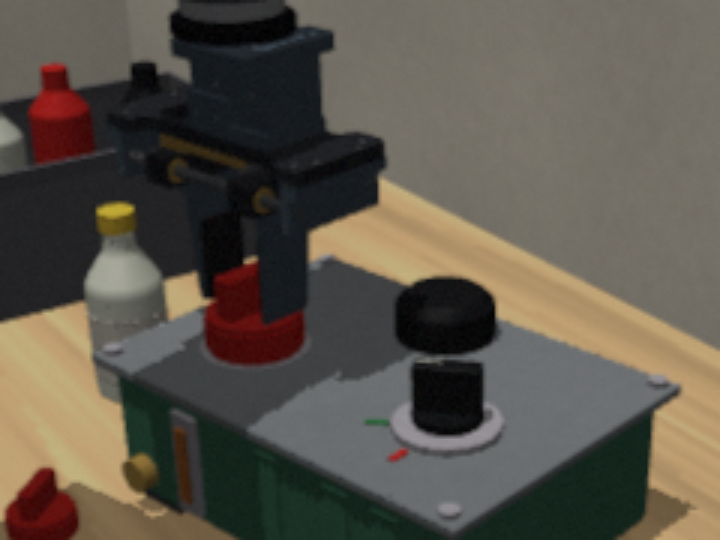

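Request:
servo_tool(
  plan=[
    [[0.5, 0, 1, 0, 0, 0, 0.3], [0.5, 0, 1, 0, 0, 0, 0.1], [0.5, 0, 1, 0, 0, 0, 0], [0.5, 0, 1, 0, 0, 0, 0], [0.5, 0, 1, 0, 0, 0, 0], [0.5, 0, 1, 0, 0, 0, 0], [0.5, 0, 1, 0, 0, 0, 0], [0.5, 0, 1, 0, 0, 0, 0]],
  ],
  squeeze=30,
)

```text
time_s: 9.3
ee_pos: [556.3, 214.8, 139.1]
ee_rot: [180.0, 0.0, -166.6]
force: [-0.6, 1.9, 0.6]
gripper_width: 15.7
```

```bash
python3 d.py 556.7 214.4 139 193.3
```

```text
t 9.3 pos [556.3 214.8 139.1] rot [ 1.7997e+02  1.0000e-02 -1.6664e+02] F [-0.6  1.9  0.6] T [0.332 0.121 0.014] w 15.7 q [ 20.   23.3  93.2   0.   63.4 -83.4]
shift [-0.3 -0.5  0.1] turn [0.0006 0.0003 0.001 ]
```

Request:
servo_tool(
  plan=[
    [[0, 0, 0, 0, 0, -0.05, 0], [0, 0, 0, 0, 0, -0.1, 0], [0, 0, 0, 0, 0, -0.14, 0], [0, 0, 0, 0, 0, -0.17, 0], [0, 0, 0, 0, 0, -0.17, 0]],
  ],
)

```text
time_s: 9.8
ee_pos: [556.6, 214.2, 139.0]
ee_rot: [-180.0, 0.0, -156.9]
force: [0.1, -1.1, -0.4]
gripper_width: 16.2
```

```bash
python3 d.py 556.7 214.4 139 193.3
```

```text
t 9.8 pos [556.6 214.2 139. ] rot [-1.7997e+02  2.0000e-02 -1.5690e+02] F [ 0.1 -1.1 -0.4] T [ 0.021 -0.121 -0.013] w 16.2 q [ 20.   23.3  93.2  -0.   63.4 -93.1]
shift [-0.2  0.2  0. ] turn [-0.0006  0.0005  0.171 ]
```

Counter-clockwise it turned 0.17 rad with no torque, so it seems free. I check the other way for comparison.

Request:
servo_tool(
  plan=[
    [[0, 0, 0, 0, 0, 0.07, 0], [0, 0, 0, 0, 0, 0.14, 0], [0, 0, 0, 0, 0, 0.2, 0], [0, 0, 0, 0, 0, 0.26, 0], [0, 0, 0, 0, 0, 0.29, 0], [0, 0, 0, 0, 0, 0.29, 0]],
  ],
)

```text
time_s: 10.4
ee_pos: [556.5, 214.8, 139.1]
ee_rot: [-180.0, 0.0, -173.4]
force: [0.1, 1.4, 1.8]
gripper_width: 17.0
```

```bash
python3 d.py 556.7 214.4 139 193.3
```

```text
t 10.4 pos [556.5 214.8 139.1] rot [-1.8000e+02  5.0000e-02 -1.7338e+02] F [0.1 1.4 1.8] T [ 0.371 -0.087  1.244] w 17.0 q [ 20.   23.3  93.2  -0.   63.4 -76.6]
shift [-0.1 -0.4  0.1] turn [-1.000e-04  8.000e-04 -1.166e-01]
```

Clockwise hits a hard stop (1.24 N m), so the cap loosens counter-clockwise. I turn to 1.0 rad from the start.

Request:
servo_tool(
  plan=[
    [[0, 0, 0, 0, 0, -0.05, 0], [0, 0, 0, 0, 0, -0.12, 0], [0, 0, 0, 0, 0, -0.2, 0], [0, 0, 0, 0, 0, -0.28, 0], [0, 0, 0, 0, 0, -0.36, 0], [0, 0, 0, 0, 0, -0.44, 0], [0, 0, 0, 0, 0, -0.52, 0], [0, 0, 0, 0, 0, -0.6, 0], [0, 0, 0, 0, 0, -0.68, 0], [0, 0, 0, 0, 0, -0.76, 0], [0, 0, 0, 0, 0, -0.84, 0], [0, 0, 0, 0, 0, -0.92, 0], [0, 0, 0, 0, 0, -1.0, 0], [0, 0, 0, 0, 0, -1.07, 0], [0, 0, 0, 0, 0, -1.12, 0], [0, 0, 0, 0, 0, -1.12, 0], [0, 0, 0, 0, 0, -1.12, 0]],
  ],
)

```text
time_s: 12.1
ee_pos: [556.4, 214.1, 139.0]
ee_rot: [-180.0, -0.0, -109.5]
force: [0.8, -2.1, 0.8]
gripper_width: 15.8
```

```bash
python3 d.py 556.7 214.4 139 250.6;  python3 - <<'E'
from workcell import *
import cv2
f=grab_frame("side")
cv2.imwrite(f"pics/side6.png",cv2.resize(f["color"][100:280,180:420,::-1],None,fx=3,fy=3))
E
```

```text
t 12.1 pos [556.4 214.1 139. ] rot [-1.7998e+02 -1.0000e-02 -1.0946e+02] F [ 0.8 -2.1  0.8] T [-0.106 -0.114  0.001] w 15.8 q [  20.    23.3   93.2   -0.    63.4 -140.6]
shift [-0.4 -0.1  0. ] turn [-0.0003 -0.0002 -0.001 ]
```

View pics/side6.png

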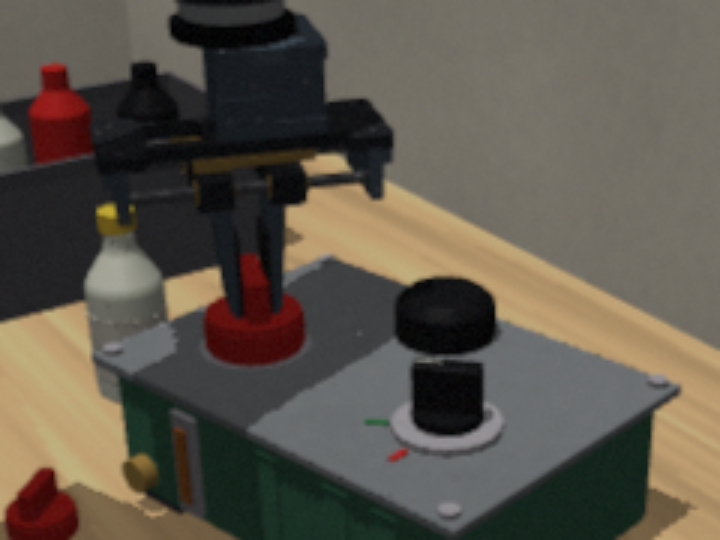

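The cap's bar has turned with the gripper, at zero torque. I lift a little and check the force.

Request:
servo_tool(
  plan=[
    [[0, 0, -2, 0, 0, 0, 0], [0, 0, -4, 0, 0, 0, 0], [0, 0, -6, 0, 0, 0, 0], [0, 0, -8, 0, 0, 0, 0], [0, 0, -8, 0, 0, 0, 0]],
  ],
)

```text
time_s: 12.65
ee_pos: [556.4, 214.6, 147.3]
ee_rot: [-180.0, 0.0, -109.3]
force: [-0.7, 0.6, -1.7]
gripper_width: 15.7
```

```bash
python3 d.py 556.7 214.4 220 250.6
```

```text
t 12.65 pos [556.4 214.6 147.3] rot [-1.7998e+02  2.0000e-02 -1.0934e+02] F [-0.7  0.6 -1.7] T [0.064 0.105 0.044] w 15.7 q [  20.    22.9   92.6    0.    64.4 -140.7]
shift [  0.1  -0.4 -72.7] turn [-0.0004  0.0004  0.001 ]
```

It rose 8 mm with about its own weight on the wrist (−1.7 N), so it is free. I lift it fully, about 85 mm in total.

Request:
servo_tool(
  plan=[
    [[0, 0, -5, 0, 0, 0, 0], [0, 0, -12, 0, 0, 0, 0], [0, 0, -20, 0, 0, 0, 0], [0, 0, -28, 0, 0, 0, 0], [0, 0, -36, 0, 0, 0, 0], [0, 0, -44, 0, 0, 0, 0], [0, 0, -52, 0, 0, 0, 0], [0, 0, -60, 0, 0, 0, 0], [0, 0, -67, 0, 0, 0, 0], [0, 0, -73, 0, 0, 0, 0], [0, 0, -76, 0, 0, 0, 0], [0, 0, -76, 0, 0, 0, 0], [0, 0, -76, 0, 0, 0, 0], [0, 0, -76, 0, 0, 0, 0], [0, 0, -76, 0, 0, 0, 0]],
  ],
)

```text
time_s: 14.15
ee_pos: [556.1, 214.4, 222.6]
ee_rot: [180.0, -0.0, -109.3]
force: [-0.2, 0.1, -2.0]
gripper_width: 15.8
```

```bash
python3 d.py 556.7 214.4 223 250.6;  python3 - <<'E'
from workcell import *
from h import *
f=grab_frame("side");t=grab_frame("top")
cv2.imwrite("pics/side7.png",cv2.resize(f["color"][70:310,170:430,::-1],None,fx=2.4,fy=2.4))
cv2.imwrite("pics/top7.png",t["color"][:,:,::-1])
W=cloud(f);r=red(f)&(W[...,2]>150)&(np.hypot(W[...,0]-556.7,W[...,1]-214.4)<60);print(r.sum(),np.nanpercentile(W[r],[2,50,98],axis=0).round(1))
v,u=np.nonzero(r);print("px",u.min(),u.max(),v.min(),v.max())
print("expected base centre px",proj(f,[556.7,214.4,194]),"rim bottom left/right", [proj(f,[556.7+32*np.cos(a),214.4+32*np.sin(a),194]).round() for a in np.arange(0,6.28,.785)])
E
```

```text
t 14.15 pos [556.1 214.4 222.6] rot [ 1.7997e+02 -2.0000e-02 -1.0934e+02] F [-0.2  0.1 -2. ] T [0.09  0.064 0.031] w 15.8 q [  20.    20.    85.9    0.    74.2 -140.7]
shift [-0.2 -0.5 -0.4] turn [ 0.0006 -0.0004  0.001 ]
166 [[530.4 186.5 217.5]
 [551.7 205.3 219. ]
 [585.8 237.3 249.6]]
px 245 278 144 168
expected base centre px [261.07574894 175.11088517] rim bottom left/right [array([276., 172.]), array([266., 169.]), array([253., 170.]), array([245., 174.]), array([246., 179.]), array([256., 181.]), array([269., 180.]), array([277., 176.])]
```

View pics/side7.png

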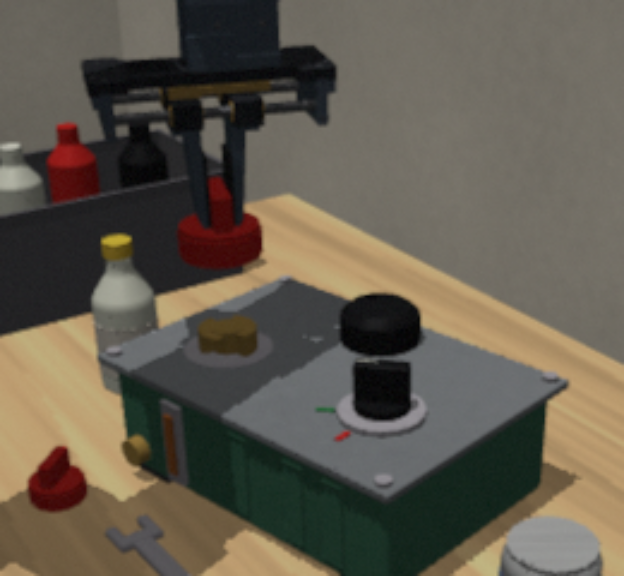

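View pics/top7.png

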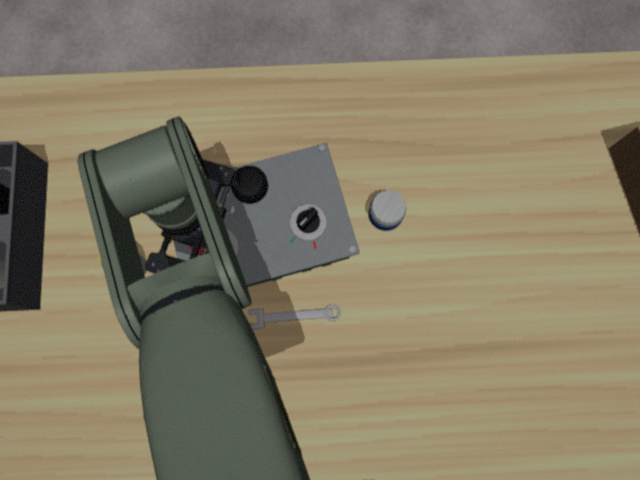

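The cap hangs level in the fingers, about 83 mm above its seat and straight above the bare neck at (228,335). The skirt spans the expected pixels (245–278). Bottle, spanner and tin have not moved, and the knob pointer is at green.

```bash
python3 -c "
from workcell import *
print(job_done())"
```

```text
the job is handed in; nothing more can be done
None
```

The tank is open: I vented it first, then unscrewed the filler cap and lifted it off. The job is handed in with the gripper still holding the cap. It took about 14 s of the 51 s allowed.

- **Venting:** I turned the release knob clockwise past its detent. After letting go, the top camera put it at about 1.0 rad, with its pointer on the green mark.
- **Thread direction:** The cap turned freely counter-clockwise. Clockwise it hit a hard stop at 1.24 N m. I turned it counter-clockwise to 1.0 rad and lifted; the wrist carried only about the cap's own weight.
- **Last checks:** The cap is about 83 mm above its seat, level and centred over the neck to within about 1 mm. The bottle, spanner and tin looked undisturbed. No check failed or disagreed; the only oddity was that the rotated rectangle fitted to the lid came out about 12 mm too long on one side. I used the directly measured bar positions of the cap and knob for the grasps instead.

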